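# Seat a gel cassette in the casting stand

## Task

Take the wider of the two gel cassettes out of the draining rack and slide it upright down the two vertical guides of the casting stand. Press it home so that its lower edge sits fully down on the gasket and both spring catches have sprung back into the notches in its sides, then let go. Leave the narrower cassette in the rack and do not disturb the other things on the bench.

Things in the scene. Friction and masses are not known exactly. Their poses are not given: they have to be found in the camera images.
- wide_center (a point): Centre (half-way up) of the wider cassette: flat white plastic frame with a clear window, 8 mm thick (its x), 100 mm wide (y), 100 mm high (z, up), about 0.12 kg; same when turned half round z. Each side edge has a notch 5.5 mm deep, 12.5 to 34 mm above the lower edge. Starts loosely upright in an end groove of the rack, lower edge 6 mm above the worktop.
- narrow_center (a point): Centre of the narrower cassette, made alike but 78 mm wide (y), 8 mm thick, 100 mm high; it stands in the other end groove of the rack, their centres 90 mm apart, and stays there.
- rack: Draining rack, fixed: grey tray 136 mm (its x) by 122 mm (y), 12 mm high, with eight steel wire loops 60 mm wide (y), 46 mm high, 11 mm gaps between them; origin at the centre of its underside on the worktop. The cassettes stand across its x, about centred in y, in the end grooves at x = -45 and +45 mm; the top 60 mm of each is clear of the loops.
- stand: Casting stand, fixed: grey base 100 mm (its x) by 170 mm (y), z up, origin at the centre of its underside on the worktop, with two aluminium end posts, 96 mm high, at y = +-52 mm. Their inner faces are vertical guide channels facing each other, for a cassette standing across the stand's x. Between the posts all is open above 24 mm.
- stand_mouth (a point): Point midway between the posts at the top of the straight guides, 82 mm above the worktop; axes as stand. The channels are 11 mm wide across x (centred on x = 0), their floors 103.4 mm apart along y, their lips reach in to y = +-40.5 mm. Above this point, up to 96 mm above the worktop, the mouths flare out by 6 mm in x and y.
- stand_seat (a point): Centre of the gasket's top face between the posts, 16 mm above the worktop, axes as stand. A seated cassette's lower edge rests here, so its centre is then 66 mm and its top edge 116 mm above the worktop.
- catch_left (a joint): Spring catch (steel leaf) of the stand's +y post, rad: 0 sprung in (free, or lying in a notch), 0.08 pushed out by a cassette's edge. Its nose pokes 5 mm into the channel, 34 mm above the worktop: a cassette let go in the guides rests on the two noses, lower edge about 39 mm above the worktop, 23 mm short of the seat; about 12 N, at most 16 N, down on its top edge takes it past.
- catch_right (a joint): Spring catch of the -y post, same values.
- timer: Small white lab timer lying on the bench, 62 x 66 x 20 mm, origin at the centre of its underside; leave alone.
- bottle: Small clear media bottle with a blue cap, 56 mm in diameter, 105 mm high, origin at the centre of its underside; leave alone.
- slides: White flat carton of microscope slides, 55 x 165 x 28 mm, origin at the centre of its underside; leave alone.
Not all that is in view belongs to the job. What is shaped like the part that bears wide_center but yellow is not meant.

How it is judged (in metres and radians):
At the end, for the whole second after the job is handed in: The wider cassette stands upright in the stand's guides with its lower edge on the gasket (within 2.5 mm of height, centred within 5 mm), both catches sprung back in its notches (each below 0.025 rad), at rest (z of wide_center in the frame of stand_seat between 0.047 and 0.0525 m and horizontal distance between wide_center and stand_seat below 0.005 m and angle between the z axis of wide_center and the z axis of stand, either way round below 0.06 rad and angle between the x axis of wide_center and the x axis of stand, either way round below 0.08 rad and value of joint each of catch_left, catch_right below 0.025 rad and linear speed of wide below 0.01 m/s); the robot touches nothing.
It fails at once if the narrower cassette was moved more than 25 mm (distance of narrow_center from where it was at the start of the episode above 0.025 m).
It fails at once if the timer was moved more than 25 mm (distance of timer from where it was at the start of the episode above 0.025 m).
It fails at once if the bottle was moved more than 25 mm (distance of bottle from where it was at the start of the episode above 0.025 m).
It fails at once if the slide carton was moved more than 25 mm (distance of slides from where it was at the start of the episode above 0.025 m).
It also fails if it takes over 51 s, if anything falls off the work surface, if the arm or the gripper's body presses on something with over 40 N, if the wrist force passes 120 N, or if a joint passes its speed limit or range.

## Robot

A 6-joint arm with a two-finger parallel gripper is mounted at the origin on a cart in front of the work surface, level with it; the furniture and walls round the work are solid. World frame = base frame: x ahead of the robot, y to its left, z up, the work surface at z = 0. Lengths are in m, angles in degrees, forces in N, time in s.
With the tool pointing down it reaches from about 0.25 to 0.725 m from the base axis. Payload 9.7 kg.
Tool frame: the origin (TCP) lies on the centre line of the jaws, within the pads' length; the fingertips stand 17 mm ahead of it and the grasp point (between the pads) lies 2 mm behind it (bot.tip_extent is the distance from the TCP to the fingertips, in m); z points along the fingers, y is the line along which they close (so a half turn about z gives the same grasp; the last joint's range is limited). The gripper opens to 85 mm and grips with 20 to 120 N. Pads are 22 mm wide; open, the fingers measure 114 mm over their backs; the gripper's body (76 mm by 85 mm) begins 54 mm behind the grasp point. The pads swing forward as they close: fully open they stand 13 mm farther back than shut.
Start: joints at [69.901, 4.979, 10.078, 95.1, 0, 90], TCP at [0.189, 0.517, 0.248] pointing down, gripper open.
Joint ranges: [-179.16, 179.16], [-48.56, 103.87], [-65.8, 70.77], [-126.05, 130.52], [-82.76, 87.17], [-180, 180]. Speed limits (degrees/s): [127.2, 127.2, 147.25, 180, 180, 180].

## Interface

Orientations are given as [roll, pitch, yaw] about the fixed x, y, z axes, in that order (R = Rz(yaw) Ry(pitch) Rx(roll)).
In Python, from workcell import bot gives the robot as it stands.
- The arm moves only by the tool carry_out, never from a script. Its argument "moves" is text: rows parted by semicolons, each of 7 numbers parted by spaces: the shift along the tool's x, y, z in mm, then the turn, a rotation vector about the tool's x, y, z in degrees, then the finger opening in mm, from 0 to 85.4. A call has 1 to 20 rows; each row is the pose to reach, as a shift and turn from the pose commanded when the call began, along the tool's axes at that moment; what a row does not reach only later rows make up. A row lasts 1/10 s, in which the tool goes at most 50 mm and 8.59 degrees, less where a joint would pass 70% of its speed; a pose out of reach is approached as far as the arm can. A call with a gripper value outside its range is refused whole. The fingers move at their own pace and stop on an object; "force" is the grip in N (left out, the last holds). Time passes only in rows, so rows that repeat a pose let the fingers close. It gives the time, the measured TCP pose, the force, the opening and the grip force at its end, in the units of the state.
- bot.get_obs(): the state, without advancing time (a new reading comes with each control period).
- bot.camera(name): name is "scene" or "top" or "wrist"; returns a dict with "img" (480x640x3 uint8, red, green, blue), "mtx" (3x3 intrinsics, pixels), "position" and "orientation" of the camera in the world; the wrist camera has in their place "mount" (4x4, takes a point from camera to tool coordinates, whose origin is the TCP and whose axes are the flange's). Camera axes: x right, y up, looking along -z (the intrinsics and any distortion apply to the point x, -y, -z); pixel columns grow to the right and rows downward; lengths in m; the calibration is good to about 2 mm. The wrist camera is an equidistant fisheye: a pixel r from the principal point sees the ray r / f radians off the axis. A picture is of the moment at which its call begins: read the wrist's pose just before it. There is no depth.
- bot.job_done(): hands the job in; it is judged then, once.
The state is a dict: "time": time; "q": joint angles; "qd": joint speeds; "joint_efforts": joint torques, N m; "ee_pos": TCP position; "tcp_rot": TCP orientation; "wrist_force": force on the tool from outside, world axes, zero at the start; "torque": the same for the moment, N m; "opening": finger opening in m; "grasp_force": force on a finger pad.
Only numpy, scipy, OpenCV 4.12 (cv2) and the standard library are available. Lean on these libraries where they do the work, as an engineer would, in place of code of your own. Each camera call takes 0.05 s, during which the arm holds its last target. There are 200 camera calls.

## Working session

There is one attempt and no reset: what is moved stays moved. The work goes in short steps, Python scripts to look and compute and a tool call to move; the robot and the scene stay as the last step left them, time stands still between calls to the robot, and variables do not carry over. Pictures are saved under pics/ and viewed, at most 10 in all, crops included, and the job is handed in when it is done.

Besides the shell and the picture viewer there is one more tool, called after "Request:" as a command line: name --argument value ..., lists and objects as JSON in quotes. carry_out: Moves the arm, as the interface text tells. Its arguments: {"type":"object","properties":{"moves":{"type":"string"},"force":{"type":"number"}},"required":["moves"]}

```bash
mkdir -p pics
cat > h.py <<'E'
import numpy as np,cv2
from scipy.spatial.transform import Rotation as R
from workcell import bot
def cam(n):
    c=bot.camera(n); return c
def save(c,f): cv2.imwrite('pics/'+f,c['img'][:,:,::-1])
E
python3 - <<'E'
from h import *
import pickle
print(bot.get_obs())
for n in ['scene','top']:
    c=cam(n); save(c,n+'0.png'); pickle.dump(c,open(n+'.pkl','wb'))
    print(n,c['mtx'],c['position'],c['orientation'],c.keys())
E
```

```text
{'time': 0.0, 'q': array([ 6.99016199e+01,  5.01030075e+00,  1.00330707e+01,  9.50991042e+01,
       -1.15722157e-03,  8.99997342e+01]), 'qd': array([ 0.0555696 , -0.09630015,  0.09517515, -0.0972479 ,  0.08879602,
        0.01359227]), 'joint_efforts': array([-1.01031674e-03, -5.20395112e+01,  4.64797604e+01,  1.64466334e-02,
       -3.55554766e-05, -1.57064420e-05]), 'ee_pos': array([0.1889302 , 0.51630553, 0.24757833]), 'tcp_rot': array([-1.79923666e+02,  1.15686638e-03,  1.59901887e+02]), 'wrist_force': array([-0.16489536, -0.85727254, -0.06851196]), 'torque': array([-0.01687681, -0.03715794, -0.03865496]), 'grasp_force': 0.0, 'opening': 0.08534915383667731}
scene [[513.27073893   0.         318.04436603]
 [  0.         513.27073893 248.17035702]
 [  0.           0.           1.        ]] [-0.2593448   1.08397952  0.77083496] [  60.1975171     0.41324865 -141.61217009] dict_keys(['img', 'mtx', 'position', 'orientation'])
top [[507.96042595   0.         320.10342934]
 [  0.         507.96042595 239.41592142]
 [  0.           0.           1.        ]] [0.27604579 0.16743813 1.3032897 ] [ 9.01222870e+00  8.86481327e-02 -9.01095829e+01] dict_keys(['img', 'mtx', 'position', 'orientation'])
```

View pics/scene0.png

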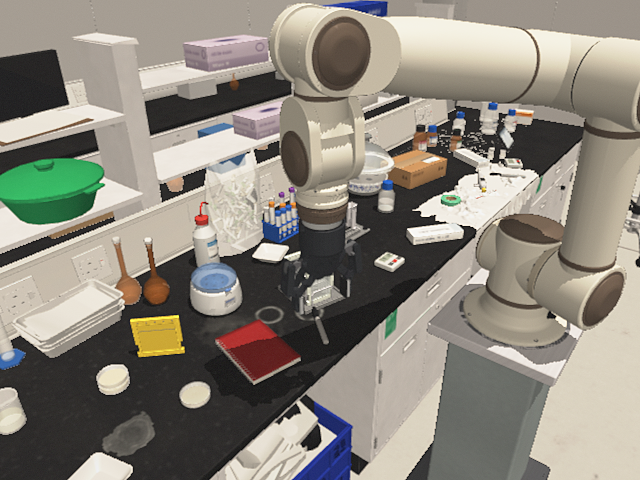

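View pics/top0.png

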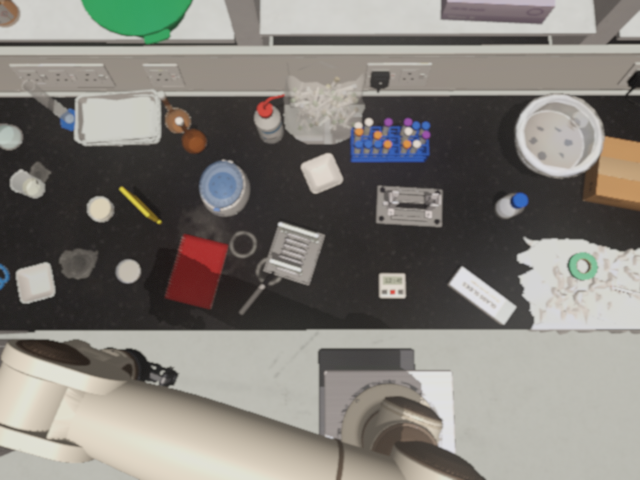

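Run:
```python
from h import *
a=cv2.imread('pics/top0.png')
b=np.hstack([cv2.resize(a[205:305,245:345],(400,400),interpolation=cv2.INTER_CUBIC),cv2.resize(a[160:260,360:460],(400,400),interpolation=cv2.INTER_CUBIC)])
cv2.imwrite('pics/crop0.png',b)
```

```text
(no output)
```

View pics/crop0.png

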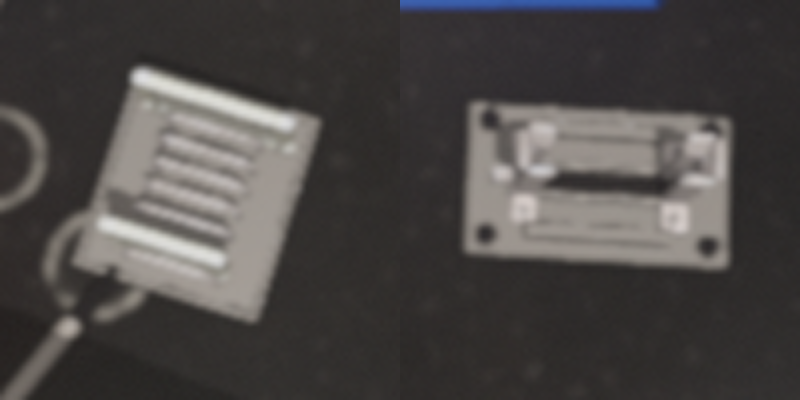

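```bash
cat >> h.py <<'E'
def ray(c,uv):
    K=c['mtx'];uv=np.atleast_2d(uv)
    d=np.c_[(uv[:,0]-K[0,2])/K[0,0],-(uv[:,1]-K[1,2])/K[1,1],-np.ones(len(uv))]
    return np.array(c['position']),R.from_euler('xyz',c['orientation'],degrees=True).apply(d)
def plane(c,uv,z):
    o,d=ray(c,uv); return o+d*((z-o[2])/d[:,2])[:,None]
E
python3 - <<'E'
from h import *
import pickle
np.set_printoptions(precision=4,suppress=True)
c=pickle.load(open('top.pkl','rb'))
def pr(n,uv,z):
    p=plane(c,uv,z);d=p[0]-p[1];print(n,p.tolist() and p[:,:2],'mid',p.mean(0)[:2],'len',np.hypot(*d[:2]),'ang',np.degrees(np.arctan2(d[1],d[0])))
pr('wide',[(277.8,224),(319.5,235.7)],.106)
pr('narrow',[(269.5,260.75),(301.75,270.5)],.106)
q=plane(c,[(377,185.5),(443,189.5),(442,227),(376,223.25)],.012);print(q,q.mean(0))
q=plane(c,[(278,224),(325,234.5),(309.5,285.5),(263.5,271)],.012);print('rack',q,q.mean(0))
pr('posts',[(395.25,193.75),(435.75,197.5)],.096)
# bright blobs near
hsv=cv2.cvtColor(c['img'],cv2.COLOR_RGB2GRAY)
roi=np.zeros_like(hsv);roi[205:305,245:345]=1
m=((hsv>190)&(roi>0)).astype(np.uint8)
for k in cv2.findContours(m,0,2)[0]:
    if cv2.contourArea(k)>40: print(cv2.minAreaRect(k))
E
```

```text
wide [[0.5036 0.2703]
 [0.4749 0.1704]] mid [0.4893 0.2203] len 0.10399102155922864 ang 74.00122146379965
narrow [[0.415  0.289 ]
 [0.3916 0.2125]] mid [0.4033 0.2507] len 0.08003758139584718 ang 73.04542980190821
[[ 0.6234  0.0198  0.012 ]
 [ 0.6123 -0.1524  0.012 ]
 [ 0.5126 -0.1459  0.012 ]
 [ 0.5229  0.0244  0.012 ]] [ 0.5678 -0.0635  0.012 ]
rack [[0.5215 0.2779 0.012 ]
 [0.4937 0.1564 0.012 ]
 [0.3625 0.1962 0.012 ]
 [0.3996 0.3135 0.012 ]] [0.4443 0.236  0.012 ]
posts [[ 0.58   -0.0147]
 [ 0.5704 -0.1131]] mid [ 0.5752 -0.0639] len 0.09892760093353192 ang 84.42224491693402
((285.0075378417969, 264.97607421875), (31.618793487548828, 2.860747814178467), 17.52556800842285)
((297.9199523925781, 229.7562255859375), (40.1478157043457, 2.8037848472595215), 17.35402488708496)
```

```bash
cat >> h.py <<'E'
def go(p,yaw):  # tool-down target, yaw = direction of tool x
    o=bot.get_obs();r=R.from_euler('xyz',o['tcp_rot'],degrees=True)
    t=R.from_euler('xyz',[180,0,yaw],degrees=True)
    print('t',round(o['time'],2),'q',o['q'].round(1),'pos',o['ee_pos'].round(4),'rot',o['tcp_rot'].round(2),'F',o['wrist_force'].round(1),'open',round(o['opening'],4),'grip',o['grasp_force'])
    print('shift mm',(r.inv().apply(np.array(p)-o['ee_pos'])*1000).round(1),'turn',(r.inv()*t).as_rotvec(degrees=True).round(2))
E
python3 -c "
from h import *
go([.489,.220,.26],73.8)"
```

```text
t 0.1 q [69.9  5.  10.  95.1 -0.  90. ] pos [0.1889 0.5163 0.2477] rot [-179.93    0.    159.9 ] F [-0.1  0.4 -0.1] open 0.0853 grip 0.0
shift mm [-383.6 -175.2  -12.1] turn [-5.00e-02  5.00e-02  8.61e+01]
```

Request:
carry_out --moves "-383.6 -175 -12 0 0 86.1 85; -383.6 -175 -12 0 0 86.1 85; -383.6 -175 -12 0 0 86.1 85; -383.6 -175 -12 0 0 86.1 85; -383.6 -175 -12 0 0 86.1 85; -383.6 -175 -12 0 0 86.1 85; -383.6 -175 -12 0 0 86.1 85; -383.6 -175 -12 0 0 86.1 85; -383.6 -175 -12 0 0 86.1 85; -383.6 -175 -12 0 0 86.1 85; -383.6 -175 -12 0 0 86.1 85; -383.6 -175 -12 0 0 86.1 85; -383.6 -175 -12 0 0 86.1 85; -383.6 -175 -12 0 0 86.1 85; -383.6 -175 -12 0 0 86.1 85; -383.6 -175 -12 0 0 86.1 85"

```text
time: 1.7
ee_pos: [0.4889, 0.2206, 0.2604]
tcp_rot: [180.0, -0.0, 73.9]
wrist_force: [-0.3, -0.2, -0.4]
opening: 0.0848
grasp_force: 0.0
```

Run:
```python
from h import *
import pickle
go([.489,.220,.26],73.8)
o=bot.get_obs();c=cam('wrist');save(c,'w1.png');pickle.dump((o,c),open('w1.pkl','wb'))
print(c['mtx'],c['mount'])
```

```text
t 1.7 q [ 24.3   3.4   9.7  96.3  -0.  130.4] pos [0.4889 0.2206 0.2604] rot [179.99  -0.    73.87] F [-0.3 -0.2 -0.4] open 0.0848 grip 0.0
shift mm [-0.6  0.2  0.4] turn [ 0.01 -0.    0.07]
[[371.64829954   0.         324.05863776]
 [  0.         371.64829954 233.65523002]
 [  0.           0.           1.        ]] [[-7.64559117e-04  9.65659464e-01  2.59809958e-01  6.45924401e-02]
 [ 9.99999698e-01  7.74253708e-04  6.50223913e-05 -4.74634992e-04]
 [-1.38369336e-04  2.59809929e-01 -9.65659765e-01 -1.25989610e-01]
 [ 0.00000000e+00  0.00000000e+00  0.00000000e+00  1.00000000e+00]]
```

View pics/w1.png

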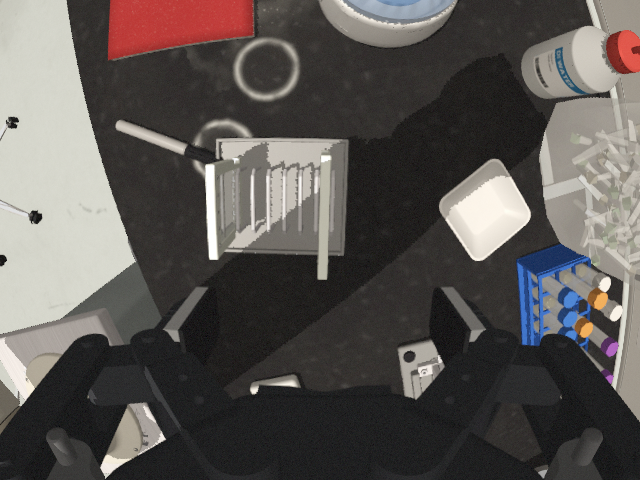

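```bash
cat >> h.py <<'E'
def wplane(o,c,uv,z):
    K=c['mtx'];uv=np.atleast_2d(np.float64(uv));a=(uv-[K[0,2],K[1,2]])/K[0,0];r=np.linalg.norm(a,axis=1)
    d=np.c_[a*(np.sin(r)/r)[:,None]*[1,-1],-np.cos(r)]
    M=np.array(c['mount']);t=R.from_euler('xyz',o['tcp_rot'],degrees=True)
    d=t.apply(d@M[:3,:3].T);s=t.apply(M[:3,3])+o['ee_pos']
    return s+d*((z-s[2])/d[:,2])[:,None]
E
python3 - <<'E'
from h import *
import pickle
np.set_printoptions(precision=4,suppress=True)
o,c=pickle.load(open('w1.pkl','rb'))
g=cv2.cvtColor(c['img'],cv2.COLOR_RGB2GRAY)
print(g[200,310:340],g[265,310:340],g[140:170,325],g[268:290,322])
def pr(uv):
    p=wplane(o,c,uv,.106);d=p[0]-p[1];print(p[:,:2],'mid',p.mean(0)[:2],'len',np.hypot(*d[:2]),'ang',np.degrees(np.arctan2(d[1],d[0])))
pr([(325.8,152),(322.5,279)]);pr([(211,165),(213.5,258)])
E
```

```text
[113 114 115 103 132 149 155 143 119 116 173 184 185 186 184 184 186 185
 184 148 141 148 155 145 123 115 115 114 115 110] [ 33  26  27  34  25  28  27 103 168 185 183 183 182 183 183 183 175 130
  43  27  28  30  25  29  25  26  27  29  32  35] [175 171 174 191 190 192 190 190 120 114 164 174 152 136 136 205 249 255
 255 255 254 198 184 185 185 184 186 187 186 184] [183 184 183 182 182 183 182 183 184 184 182 142  23  28  25  35  32  37
  21  29  30  32]
[[0.5044 0.2708]
 [0.4737 0.1741]] mid [0.489  0.2224] len 0.10149024564364162 ang 72.37884539423615
[[0.4166 0.2877]
 [0.3925 0.2157]] mid [0.4046 0.2517] len 0.07590622632949154 ang 71.4933472456316
```

Run:
```python
from h import *
import pickle
np.set_printoptions(precision=4,suppress=True)
o,c=pickle.load(open('w1.pkl','rb'))
p=wplane(o,c,[(326.4,155),(321.5,279.3),(324.6,200),(322,265)],.106);print(p)
for i in(0,2):
  d=p[i]-p[i+1];print(p[i:i+2].mean(0),np.hypot(*d[:2]),np.degrees(np.arctan2(d[1],d[0])))
go([.489,.2215,.090],72.2)
```

```text
[[0.5042 0.2685 0.106 ]
 [0.4728 0.174  0.106 ]
 [0.4933 0.2358 0.106 ]
 [0.4767 0.1858 0.106 ]]
[0.4885 0.2213 0.106 ] 0.0995275135670246 71.62240894830995
[0.485  0.2108 0.106 ] 0.05269795728559491 71.58562892770885
t 1.75 q [ 24.3   3.4   9.7  96.3   0.  130.4] pos [0.489  0.2205 0.2603] rot [180.    -0.    73.85] F [-0.   0.3  0.7] open 0.085 grip 0.0
shift mm [  0.9  -0.3 170.3] turn [ 0.   -0.    1.65]
```

Request:
carry_out --moves "0.6 -0.7 40 0 0 2 85; 0.6 -0.7 80 0 0 2 85; 0.6 -0.7 110 0 0 2 85; 0.6 -0.7 130 0 0 2 85; 0.6 -0.7 150 0 0 2 85; 0.6 -0.7 165 0 0 2 85; 0.6 -0.7 172 0 0 2 85; 0.6 -0.7 172 0 0 2 50; 0.6 -0.7 172 0 0 2 25; 0.6 -0.7 172 0 0 2 12; 0.6 -0.7 172 0 0 2 0; 0.6 -0.7 172 0 0 2 0; 0.6 -0.7 172 0 0 2 0; 0.6 -0.7 172 0 0 2 0; 0.6 -0.7 172 0 0 2 0; 0.6 -0.7 172 0 0 2 0" --force 60

```text
time: 3.35
ee_pos: [0.4889, 0.2212, 0.0888]
tcp_rot: [180.0, -0.0, 71.8]
wrist_force: [-0.2, 0.2, 5.0]
opening: 0.0072
grasp_force: 59.5
```

```bash
python3 -c "
from h import *
go([.4885,.2213,.25],71.8)"
```

```text
t 3.35 q [ 24.3   3.   -9.6  77.3  -0.  132.5] pos [0.4889 0.2212 0.0888] rot [ 1.7996e+02 -4.0000e-02  7.1800e+01] F [-0.2  0.2  5. ] open 0.0072 grip 59.48879778385162
shift mm [   0.    -0.3 -161.2] turn [ 0.04 -0.04  0.  ]
```

Request:
carry_out --moves "0 0 -10 0 0 0 0; 0 0 -25 0 0 0 0; 0 0 -50 0 0 0 0; 0 0 -80 0 0 0 0; 0 0 -110 0 0 0 0; 0 0 -140 0 0 0 0; 0 0 -160 0 0 0 0; 0 0 -160 0 0 0 0; 0 0 -160 0 0 0 0"

```text
time: 4.25
ee_pos: [0.4887, 0.2212, 0.2482]
tcp_rot: [180.0, -0.0, 71.8]
wrist_force: [0.7, -0.2, -2.1]
opening: 0.0073
grasp_force: 58.6
```

```bash
python3 -c "
from h import *
go([.50,-.0635,.25],86.4)"
```

```text
t 4.25 q [ 24.3   3.1   8.1  95.    0.  132.5] pos [0.4887 0.2212 0.2482] rot [ 1.7999e+02 -1.0000e-02  7.1800e+01] F [ 0.7 -0.2 -2.1] open 0.0073 grip 58.63369166851044
shift mm [-266.9   99.7   -1.8] turn [ 1.00e-02 -1.00e-02 -1.46e+01]
```

```bash
python3 -c "
from h import *
go([.568,-.18,.25],86.4)"
```

```text
t 4.25 q [ 24.3   3.1   8.1  95.    0.  132.5] pos [0.4887 0.2212 0.2482] rot [ 1.7999e+02 -1.0000e-02  7.1800e+01] F [ 0.7 -0.2 -2.1] open 0.0073 grip 58.63369166851044
shift mm [-356.3  200.7   -1.8] turn [ 1.00e-02 -1.00e-02 -1.46e+01]
```

Request:
carry_out --moves "-20 11 -2 0 0 -1 0; -50 28 -2 0 0 -2 0; -85 48 -2 0 0 -4 0; -120 68 -2 0 0 -5 0; -155 87 -2 0 0 -6.5 0; -190 107 -2 0 0 -8 0; -225 127 -2 0 0 -9 0; -260 146 -2 0 0 -10.5 0; -295 166 -2 0 0 -12 0; -325 183 -2 0 0 -13 0; -345 194 -2 0 0 -14 0; -356 201 -2 0 0 -14.6 0; -356 201 -2 0 0 -14.6 0; -356 201 -2 0 0 -14.6 0"

```text
time: 5.65
ee_pos: [0.5681, -0.1792, 0.2496]
tcp_rot: [-179.9, -0.0, 86.4]
wrist_force: [0.5, 0.6, -1.7]
opening: 0.007
grasp_force: 58.6
```

Run:
```python
from h import *
import pickle
go([.568,-.18,.25],86.4)
o=bot.get_obs();c=cam('wrist');save(c,'w2.png');pickle.dump((o,c),open('w2.pkl','wb'))
```

```text
t 5.65 q [-17.5  11.6  17.6  96.1   0.   76.1] pos [ 0.5681 -0.1792  0.2496] rot [-1.7993e+02 -4.0000e-02  8.6380e+01] F [ 0.5  0.6 -1.7] open 0.007 grip 58.552086353302
shift mm [-0.8 -0.1 -0.4] turn [-0.07 -0.04 -0.02]
```

View pics/w2.png

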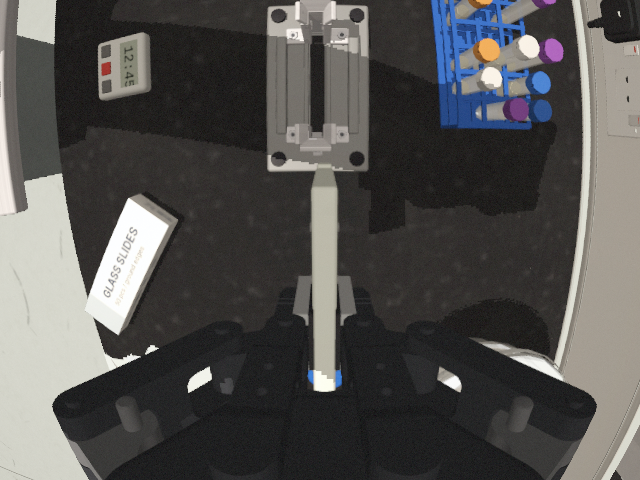

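Run:
```python
from h import *
a=cv2.imread('pics/w2.png')
cv2.imwrite('pics/crop2.png',cv2.resize(a[0:190,255:385],(520,760),interpolation=cv2.INTER_CUBIC)[:600] if 0 else cv2.resize(a[0:190,250:390],(442,600),interpolation=cv2.INTER_CUBIC))
```

```text
(no output)
```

View pics/crop2.png

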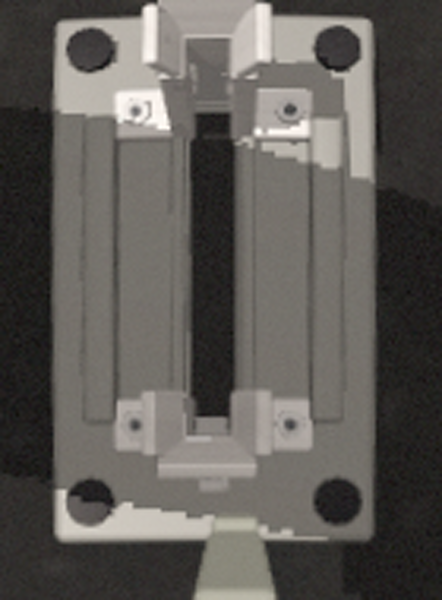

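Run:
```python
from h import *
import pickle
np.set_printoptions(precision=4,suppress=True)
o,c=pickle.load(open('w2.pkl','rb'))
f=lambda l:np.array(l)/3.157+[250,0]
H=f([(91,50),(338,48),(338,501),(90,501)])
for z in(.01,.014,.02):
    p=wplane(o,c,H,z);l=p[[0,1]].mean(0)-p[[2,3]].mean(0);print(z,p.mean(0),'yaw',np.degrees(np.arctan2(l[1],l[0])),np.linalg.norm(p[0]-p[1]),np.linalg.norm(l))
B=f([(55,18),(375,18),(375,541),(55,541)])
for z in(.0,.012):
    p=wplane(o,c,B,z);l=p[[0,1]].mean(0)-p[[2,3]].mean(0);print('base',z,p.mean(0),'yaw',np.degrees(np.arctan2(l[1],l[0])),np.linalg.norm(p[0]-p[1]),np.linalg.norm(l))
print(wplane(o,c,f([(145,5),(270,5),(142,392),(271,392),(158,465),(256,465)]),.096))
print('cassette top at far end',wplane(o,c,[(324,172)],o['ee_pos'][2]+.0175-.0006))
```

```text
0.01 [ 0.5684 -0.0633  0.01  ] yaw 86.27906590318034 0.07693759394547482 0.14579987981873607
0.014 [ 0.5684 -0.0639  0.014 ] yaw 86.27906590318034 0.0760958591795853 0.1442047580919905
0.02 [ 0.5685 -0.0647  0.02  ] yaw 86.27906590318032 0.0748332570307508 0.14181207550187216
base 0.0 [ 0.5685 -0.0624  0.    ] yaw 86.3413574865512 0.10306992278690726 0.17437654359594063
base 0.012 [ 0.5686 -0.0641  0.012 ] yaw 86.3413574865512 0.09977708050497673 0.16880562202926086
[[ 0.557  -0.0072  0.096 ]
 [ 0.5867 -0.0094  0.096 ]
 [ 0.5504 -0.104   0.096 ]
 [ 0.5807 -0.1061  0.096 ]
 [ 0.5529 -0.1217  0.096 ]
 [ 0.5761 -0.1233  0.096 ]]
cassette top at far end [[ 0.5708 -0.1252  0.2665]]
```

Request:
carry_out --moves "15 -1 0 0 0 0 0; 40 -2.5 0 0 0 0 0; 70 -4.2 0 0 0 0 0; 95 -5.7 0 0 0 0 0; 110 -6.6 0 0 0 0 0; 115 -6.9 0 0 0 0 0; 115 -6.9 10 0 0 0 0; 115 -6.9 25 0 0 0 0; 115 -6.9 40 0 0 0 0; 115 -6.9 52 0 0 0 0; 115 -6.9 58 0 0 0 0; 115 -6.9 60 0 0 0 0; 115 -6.9 60 0 0 0 0; 115 -6.9 60 0 0 0 0"

```text
time: 7.1
ee_pos: [0.5689, -0.0648, 0.191]
tcp_rot: [179.9, 0.0, 86.4]
wrist_force: [-0.4, 0.8, -1.2]
opening: 0.0072
grasp_force: 58.6
```

Run:
```python
from h import *
import pickle
go([.5685,-.0638,.125],86.3)
c=cam('scene');b=c['img'][100:340,260:580,::-1]
w=cam('wrist');wi=w['img'][:,:,::-1]
b=c['img'][:,:,::-1]
cv2.imwrite('pics/s3.png',np.hstack([cv2.resize(b[150:290,300:440],(400,400),interpolation=2),cv2.resize(wi[80:400,160:480],(400,400),interpolation=2)]))
```

```text
t 7.1 q [-6.5  7.2  6.2 88.9 -0.  87.1] pos [ 0.5689 -0.0648  0.191 ] rot [179.94   0.    86.39] F [-0.4  0.8 -1.2] open 0.0072 grip 58.624518513679504
shift mm [ 0.9 -0.6 66. ] turn [0.06 0.   0.09]
```

View pics/s3.png

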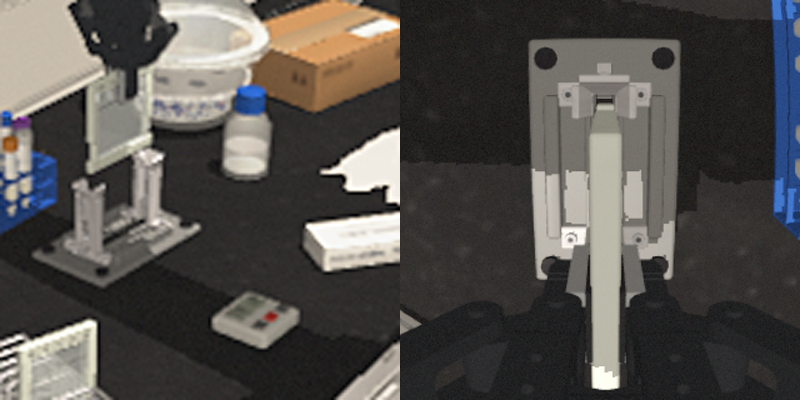

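The cassette hangs upright over the stand. In the wrist view its strip (column ~605 of the composite) lines up with the far channel, so I'm going down to just above the catches.

Request:
carry_out --moves "0.8 -0.5 5 0 0 0 0; 0.8 -0.5 10 0 0 0 0; 0.8 -0.5 15 0 0 0 0; 0.8 -0.5 20 0 0 0 0; 0.8 -0.5 25 0 0 0 0; 0.8 -0.5 30 0 0 0 0; 0.8 -0.5 35 0 0 0 0; 0.8 -0.5 40 0 0 0 0; 0.8 -0.5 45 0 0 0 0; 0.8 -0.5 50 0 0 0 0; 0.8 -0.5 55 0 0 0 0; 0.8 -0.5 60 0 0 0 0; 0.8 -0.5 63 0 0 0 0; 0.8 -0.5 63 0 0 0 0"

```text
time: 8.6
ee_pos: [0.568, -0.0638, 0.1268]
tcp_rot: [-180.0, -0.0, 86.4]
wrist_force: [-0.2, 0.6, -1.4]
opening: 0.0072
grasp_force: 58.6
```

Request:
carry_out --moves "0 0 2 0 0 0 0; 0 0 4 0 0 0 0; 0 0 6 0 0 0 0; 0 0 8 0 0 0 0; 0 0 10 0 0 0 0; 0 0 12 0 0 0 0; 0 0 12 0 0 0 0" --force 80

```text
time: 9.3
ee_pos: [0.5693, -0.0639, 0.1172]
tcp_rot: [179.8, 0.0, 86.4]
wrist_force: [0.9, 0.3, 9.5]
opening: 0.0071
grasp_force: 82.9
```

Request:
carry_out --moves "0 0 2 0 0 0 0; 0 0 4 0 0 0 0; 0 0 6 0 0 0 0; 0 0 8 0 0 0 0; 0 0 10 0 0 0 0; 0 0 12 0 0 0 0; 0 0 13 0 0 0 0; 0 0 13 0 0 0 0"

```text
time: 10.1
ee_pos: [0.5679, -0.0638, 0.1015]
tcp_rot: [-179.9, -0.0, 86.4]
wrist_force: [1.3, -0.1, -4.5]
opening: 0.0067
grasp_force: 81.4
```

Request:
carry_out --moves "0 0 1 0 0 0 0; 0 0 2 0 0 0 0; 0 0 3 0 0 0 0; 0 0 4 0 0 0 0; 0 0 4 0 0 0 0"

```text
time: 10.6
ee_pos: [0.5684, -0.0639, 0.0989]
tcp_rot: [180.0, 0.0, 86.4]
wrist_force: [-2.1, 0.7, 3.7]
opening: 0.0069
grasp_force: 82.5
```

Request:
carry_out --moves "0 0 1 0 0 0 0; 0 0 2 0 0 0 0; 0 0 2 0 0 0 0; 0 0 2 0 0 0 0"

```text
time: 11.0
ee_pos: [0.5686, -0.0639, 0.0988]
tcp_rot: [179.9, 0.0, 86.4]
wrist_force: [-5.2, 0.3, 17.9]
opening: 0.0068
grasp_force: 84.7
```

Request:
carry_out --moves "0 0 -1.5 0 0 0 0; 0 0 -1.5 0 0 0 20; 0 0 -1.5 0 0 0 40; 0 0 -1.5 0 0 0 40; 0 0 -1.5 0 0 0 40; 0 0 -10 0 0 0 40; 0 0 -30 0 0 0 40; 0 0 -60 0 0 0 40; 0 0 -90 0 0 0 40; 0 0 -120 0 0 0 40; -20 0 -140 0 0 0 40; -50 0 -140 0 0 0 40; -80 0 -140 0 0 0 40; -95 0 -140 0 0 0 40; -100 0 -140 0 0 0 40; -100 0 -140 0 0 0 40; -100 0 -140 0 0 0 40"

```text
time: 12.7
ee_pos: [0.562, -0.1628, 0.2363]
tcp_rot: [-180.0, -0.0, 86.4]
wrist_force: [-0.8, -0.1, 0.1]
opening: 0.0399
grasp_force: 0.0
```

Run:
```python
from h import *
np.set_printoptions(precision=4,suppress=True)
go([.5685,-.0638,.125],86.3)
o=bot.get_obs();w=cam('wrist');b=cam('scene')['img'][:,:,::-1];wi=w['img'][:,:,::-1]
cv2.imwrite('pics/s4.png',np.hstack([cv2.resize(b[180:280,310:410],(400,400),interpolation=2),cv2.resize(wi[0:200,220:420],(400,400),interpolation=2)]))
```

```text
t 12.7 q [-16.2   9.7  13.9  94.3   0.   77.4] pos [ 0.562  -0.1628  0.2363] rot [-179.99   -0.02   86.43] F [-0.8 -0.1  0.1] open 0.0399 grip 0.0
shift mm [ 99.2   0.3 111.3] turn [-0.01 -0.02  0.13]
```

View pics/s4.png

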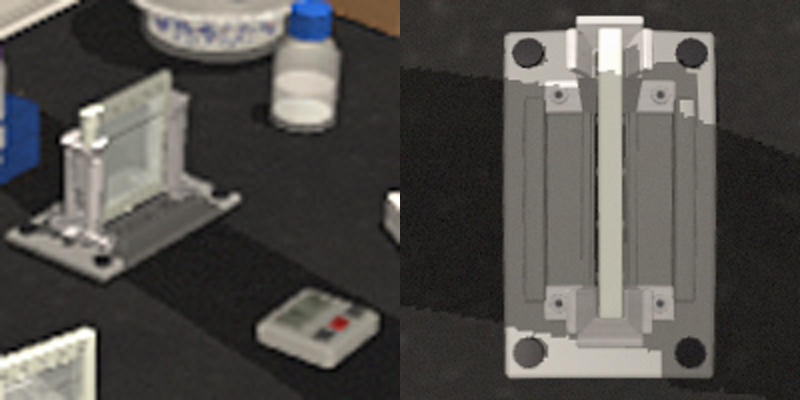

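```bash
python3 -c "
from workcell import bot
print(bot.job_done())"
```

```text
the job is handed in; nothing more can be done
None
```

I moved the wider cassette from the rack into the casting stand, pressed it to a firm stop at the expected seat height, let go, and handed the job in at about 13 s. The catches were not seen directly: that they sprang back is inferred from the force during the press. The hand-in returned no verdict.

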